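# Lock the lid onto the spice grinder

### The arm

A 6-joint arm with a two-finger parallel gripper is mounted at the origin on the work surface. World frame = base frame: x ahead of the robot, y to its left, z up, the work surface at z = 0. Lengths are in mm, angles in rad, forces in N, time in s.
With the tool pointing down it reaches from about 400 to 825 mm from the base axis. Payload 7 kg.
Tool frame: the origin (TCP) lies at the very end of the fingers, on their centre line; the grasp point (between the pads) lies 19 mm behind it; z points along the fingers, y is the line along which they close (so a half turn about z gives the same grasp; the last joint's range is limited). The gripper opens to 88 mm and grips with 3 to 60 N. Pads are 19 mm wide; open, the fingers measure 130 mm over their backs; the gripper's body (78 mm by 193 mm) begins 47 mm behind the grasp point.
Start: joints at [1.397, 0.359, 0.012, 0, -1.224, -0.288], TCP at [300.758, 604.268, 226.561] pointing down, gripper open.
Joint ranges: [-3.07, 3.07], [-1.43, 2.12], [-1.02, 1.25], [-3.03, 1.67], [-3.05, -0], [-3.03, 3.03]. Speed limits (rad/s): [2.39, 2.39, 3.01, 3.14, 3.14, 3.14].

### API

Orientations are given as a unit quaternion [x, y, z, w].
In Python, from plant import bot gives the robot as it stands. Calls block until the motion is done:
- bot.move_ptp(position, orientation): joint-space move of the TCP to a pose.
- bot.line_to(position, velocity=150, ori=None): straight line of the TCP; ori=None keeps the orientation; velocity is the mean speed in mm/s.
- bot.move_joints(angles): joint-space move.
- bot.move_gripper(opening, force=None): finger opening in mm; force is the grip in N (None keeps the last); returns when the fingers have stopped.
- bot.pause(seconds).
- bot.solve_ik(position, orientation): joint angles nearest the present ones, or None.
- bot.read_state(): the state.
- bot.camera(name): name is "scene" or "top"; returns the picture (400x640x3 uint8, red, green, blue); there is no depth.
- bot.get_calibration(name): a dict with "fx", "fy", "cx", "cy" (pixels), "view" (4x4, takes a point from world to camera coordinates). Camera axes: x right, y up, looking along -z (the intrinsics and any distortion apply to the point x, -y, -z); pixel columns grow to the right and rows downward; lengths in mm; the calibration is good to about 2 mm. A picture is of the moment at which its call begins. get_calibration takes no time and is no camera call.
A pose or a line that the arm cannot do raises bot.Unreachable and nothing moves.
- bot.close_job(): hands the job in; it is judged then, once.
The state is a dict: "t": time; "joint_pos": joint angles; "qvel": joint speeds; "tau": joint torques, N m; "tcp_pos": TCP position; "eef_rot": TCP orientation; "contact_force": force on the tool from outside, world axes, zero at the start; "moment": the same for the moment, N m; "width": finger opening in mm; "finger_force": force on a finger pad.
Only numpy, scipy, OpenCV 4.12 (cv2) and the standard library are available. Lean on these libraries where they do the work, as an engineer would, in place of code of your own. Each camera call takes 0.05 s, during which the arm holds its last target. There are 200 camera calls.

### The job

Put the grinder's lid (the one with the bar grip) on the spice grinder and lock it: let its two lugs drop into the notches of the throat, push it down against the spring and turn it clockwise a quarter-turn to the stop, then let it rise into its lock and leave it there. Do not tip the lid over, and leave everything else where it stands.

Things in the scene. Friction and masses are not known exactly. Their poses are not given: they have to be found in the camera images.
- lid: Loose aluminium lid, 0.28 kg +-20 %, upright on the platform. Origin: centre of its underside, z up its axis. Upwards: spigot 68 mm across, z 0 to 20.5 mm, foot chamfered to 62 mm over 4 mm; two lugs on the spigot; flange 104 mm across, z 20.5 to 27 mm; bar grip on top. Looks and works the same after a half turn. (The lid with a ball knob is only a pot lid.)
- lid_grip (a point): Point in the middle of the lid's black bar grip, 50 mm above the lid's origin. The bar is 64 mm long along the lid's x, 18 mm thick (y), and stands from z = 27 (flange) to 63 mm above the lid's origin.
- lid_lug (a point): Outer lower edge of the lug at the lid's +x side: 43.5 mm from the axis, 5 mm above the lid's origin. Each lug is 12 mm wide (along y) and 6 mm high; the other is opposite, at -x. The lugs are in line with the bar grip.
- grinder: Spice grinder fixed on the platform: round steel housing 120 mm across (131 mm at the foot), 120 mm high, open at the top, switch on its -x side. Origin: centre of its underside, z up. The notches of its throat are NOT at a fixed angle to the housing: the line through them lies anywhere within 0.6 rad either way of the grinder's x axis and must be felt for (or seen from above).
- ledge (a point): On the grinder's axis, level with the top of the inward ledge in its throat, 120 mm above its origin. Ledge: inner diameter 73 mm, underside 8 mm down, two opposite notches about 19 mm wide for the lugs. Lugs resting on the ledge: lid origin 5 mm below this point. Lugs within about 0.07 rad of the notches drop in, and the notch walls then stop the lid turning until it is pressed down.
- pad_top (a point): Top of the free spring pad (52 mm across) in the throat, on the axis, 7.5 mm below the ledge's top. The lid's underside meets it here; it yields 1 mm per 1.1 N. Let go in the notches, the lid rests some 2.5 mm lower, not locked. Pressed 13 mm below this point (about 15 N) the flange meets the ledge; from 11.5 mm down the lugs are under the ledge and the lid can turn.
- lock (a point): Where the locked lid's origin rests: on the axis, 15 mm below the ledge's top. Pressed, the lid turns only clockwise seen from above, to a stop 1.46 rad from the notches. From about 1.33 rad to the stop the ledge's underside has a pocket 4 mm deep: eased up there, the lid rises on the spring and is locked. Let go short of it, it stays 4 mm below this point, not locked.
- bowl_a: Bystander: small blue plastic bowl, 90 mm across, 42 mm high. Origin: centre of its underside.
- bowl_b: Bystander: blue plastic bowl, 120 mm across, 55 mm high. Origin: centre of its underside.
- tumbler: Bystander: steel tumbler, 66 mm across, 85 mm high. Origin: centre of its underside.
- plate: Bystander: steel plate, 210 mm across, 22 mm high. Origin: centre of its underside.
- ladle: Bystander: wooden ladle 270 mm long, lying along its x axis. Origin: on its underside near mid-length.
- canister: Bystander: aluminium canister, flip-top lid shut, 79 mm across, 105 mm high. Origin: centre of its underside.
- pot_lid: Bystander: flat aluminium pot lid with a ball knob, 110 mm across, 42 mm high. Origin: centre of its underside.
Mind the look-alikes: they are no part of the job. Leave any red or yellow look-alike of the lid alone. What is shaped like the grinder but purple is not meant.

How it is judged (in metres and radians):
On the way:
1. the lid is pressed down in the throat until its lugs are below the ledge (lid origin below 103 mm, within 6 mm of the grinder's axis) (z of lid in the frame of grinder between 0.09 and 0.103 m and horizontal distance between lid and grinder below 0.006 m), for 0.1 s.
At the end, for the whole second after the job is handed in: The lid sits locked: its lugs up in the ledge's pockets, so its origin is 105 mm (within 2.2 mm) above the grinder's underside (unlocked: 110 or more; half-turned: 101), within 6 mm of the grinder's axis, upright within 0.06 rad, released and at rest (z of lid in the frame of grinder between 0.1028 and 0.1072 m and horizontal distance between lid and grinder below 0.006 m and angle between lid's own z axis and vertical below 0.06 rad and linear speed of lid below 0.02 m/s and angular speed of lid below 0.1 rad/s); the robot touches nothing.
It fails at once if the lid is tipped by more than 0.6 rad (angle between lid's own z axis and vertical above 0.6 rad).
It fails at once if a bystander (bowl, tumbler, plate, ladle, canister, pot lid) is moved by more than 30 mm (distance of any of bowl_a, bowl_b, tumbler, plate, ladle, canister, pot_lid from where it was at the start of the episode above 0.03 m).
It also fails if it takes over 67 s, if anything falls off the work surface, if the arm or the gripper's body presses on something with over 40 N, if the wrist force passes 120 N, or if a joint passes its speed limit or range.

## Working session

There is one attempt and no reset: what is moved stays moved. The work goes in short steps, each a Python script; the robot and the scene stay as the last script left them, time stands still between calls to the robot, and variables do not carry over. Pictures are saved under pics/ and viewed, at most 10 in all, crops included, and the job is handed in when it is done.

```bash
ls; mkdir -p pics; python3 - <<'E'
from plant import bot
import cv2,numpy as np
for n in("scene","top"):
    cv2.imwrite(f"pics/{n}0.png",bot.camera(n)[:,:,::-1])
    c=bot.get_calibration(n);print(n,{k:(np.round(v,3).tolist()) for k,v in c.items()})
s=bot.read_state();print(s)
E
```

```text
pics
scene {'fx': 369.677, 'fy': 369.677, 'cx': 319.058, 'cy': 200.478, 'view': [[0.337, 0.941, -0.018, -181.26], [-0.646, 0.245, 0.723, 298.66], [0.685, -0.232, 0.69, -1648.127], [0.0, 0.0, 0.0, 1.0]]}
top {'fx': 461.773, 'fy': 461.773, 'cx': 322.219, 'cy': 199.84, 'view': [[-0.027, -1.0, -0.015, 15.589], [0.994, -0.028, 0.102, -584.159], [-0.103, -0.013, 0.995, -1353.193], [0.0, 0.0, 0.0, 1.0]]}
{'t': 0.1, 'joint_pos': array([ 1.39711121e+00,  3.59316751e-01,  1.11521918e-02, -2.86589433e-04,
       -1.22407742e+00, -2.88085252e-01]), 'qvel': array([ 6.65332255e-04, -1.68064941e-03,  2.42696141e-03, -2.77362468e-05,
        6.96517730e-04,  7.10204520e-04]), 'tau': array([-9.88201173e-04, -5.84162164e+01,  2.93753511e+01,  7.01552242e+00,
        1.02167315e-02, -5.21937795e-05]), 'tcp_pos': array([300.58299688, 603.90365625, 225.72010187]), 'eef_rot': array([ 9.73452782e-01, -2.28886742e-01, -9.31887679e-05,  7.29348665e-04]), 'contact_force': array([-0.26841977,  0.04170949,  0.71565561]), 'moment': array([-0.02973443,  0.06686639,  0.0183585 ]), 'finger_force': 0.0, 'width': 87.73357140031528}
```

View pics/scene0.png

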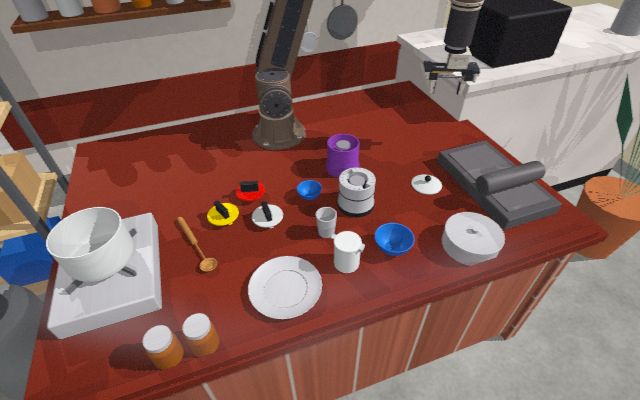

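View pics/top0.png

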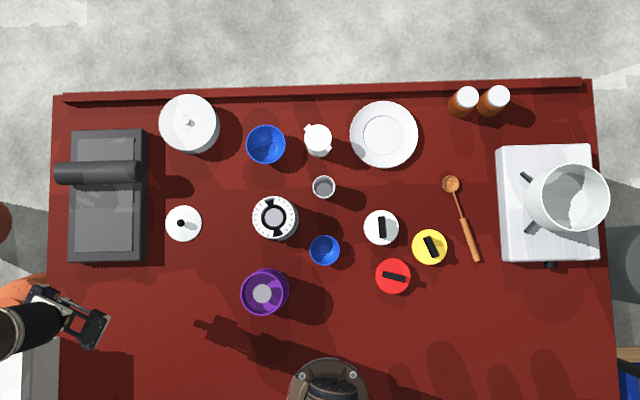

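The top view shows four candidates for the lid:
- An aluminium lid with a bar grip at (381,228).
- A red one at (393,277).
- A yellow one at (430,247).
- A ball-knob pot lid at (183,223).

The uncoloured bar-grip lid at (381,228) fits the description. The grinder is the steel one at (275,217), since the one at (265,293) is purple. I'll check both in one enlarged crop.

```bash
cat > h.py <<'E'
import numpy as np,cv2
from plant import bot
def cal(n):
    c=bot.get_calibration(n);return c,np.array(c["view"])
def ray(n,u,v):
    c,V=cal(n);R=V[:3,:3];t=V[:3,3]
    d=R.T@np.array([(u-c["cx"])/c["fx"],-(v-c["cy"])/c["fy"],-1]);return -R.T@t,d/np.linalg.norm(d)
def onz(n,u,v,z):
    o,d=ray(n,u,v);return o+d*(z-o[2])/d[2]
def proj(n,p):
    c,V=cal(n);q=V[:3,:3]@np.array(p,float)+V[:3,3]
    return np.array([c["cx"]+c["fx"]*q[0]/-q[2],c["cy"]+c["fy"]*-q[1]/-q[2]])
def two(u1,u2):  # top, scene -> point
    A=[];b=[]
    M=np.zeros((3,3));y=np.zeros(3);L=[]
    for n,u in(("top",u1),("scene",u2)):
        o,d=ray(n,*u);P=np.eye(3)-np.outer(d,d);M+=P;y+=P@o;L.append((o,P))
    x=np.linalg.solve(M,y);return x,[np.linalg.norm(P@(x-o)) for o,P in L]
E
python3 - <<'E'
import cv2,numpy as np
from h import *
print([k for k in bot.get_calibration("top")])
t=cv2.imread("pics/top0.png");s=cv2.imread("pics/scene0.png")
a=cv2.resize(t[180:270,240:420],None,fx=4.4,fy=4.4,interpolation=cv2.INTER_CUBIC)[:300*2]
b=cv2.resize(s[160:235,240:390],None,fx=2.6,fy=2.6,interpolation=cv2.INTER_CUBIC)
im=np.zeros((a.shape[0]+b.shape[0],792,3),np.uint8);im[:a.shape[0],:a.shape[1]]=a;im[a.shape[0]:,:b.shape[1]]=b
cv2.imwrite("pics/crop1.png",im);print(im.shape)
def bar(img,box):
    x0,y0,x1,y1=box;g=img[y0:y1,x0:x1].max(2)<60
    n,l,st,ce=cv2.connectedComponentsWithStats(g.astype(np.uint8))
    for i in range(1,n):
        if st[i,4]>25:print("dark",st[i].tolist(),ce[i]+[x0,y0],cv2.minAreaRect(np.argwhere(l==i)[:,::-1].astype(np.float32)))
for nm,im,box in(("top",t,(360,208,404,250)),("scene",s,(250,200,288,230)),("top",t,(248,192,302,242))):
    print(nm);bar(im,box)
    x0,y0,x1,y1=box;h=cv2.cvtColor(im[y0:y1,x0:x1],cv2.COLOR_BGR2HSV);m=((h[...,1]<60)&(h[...,2]>110)).astype(np.uint8)
    cs,_=cv2.findContours(m,0,2);c=max(cs,key=cv2.contourArea);e=cv2.fitEllipse(cv2.convexHull(c));print("ell",np.array(e[0])+[x0,y0],e[1:])
E
```

```text
['fx', 'fy', 'cx', 'cy', 'view']
(591, 792, 3)
top
dark [18, 9, 8, 21, 128] [381.734375 226.921875] ((21.706897735595703, 18.98276138305664), (20.34614372253418, 6.062320709228516), 85.2363510131836)
dark [31, 26, 8, 14, 57] [395.33333333 241.75438596] ((36.761539459228516, 33.09231185913086), (6.753345966339111, 12.717340469360352), 37.87498474121094)
ell [380.77458954 227.13624763] ((35.20186233520508, 35.58732604980469), 80.14559936523438)
scene
dark [12, 2, 10, 19, 96] [266.26041667 210.89583333] ((16.149999618530273, 10.94999885559082), (19.606117248535156, 5.375871658325195), 71.56504821777344)
ell [267.22249413 215.69707203] ((23.29445457458496, 31.186214447021484), 81.15743255615234)
top
dark [14, 8, 24, 36, 236] [273.51271186 218.11016949] ((25.433612823486328, 25.74896240234375), (22.99639129638672, 33.5605583190918), 14.931416511535645)
dark [20, 11, 33, 39, 187] [292.12834225 233.32085561] ((43.53845977783203, 36.69230651855469), (27.735010147094727, 43.26661682128906), 33.690067291259766)
ell [273.16737366 216.9282856 ] ((42.88538360595703, 43.517921447753906), 48.7654914855957)
```

View pics/crop1.png

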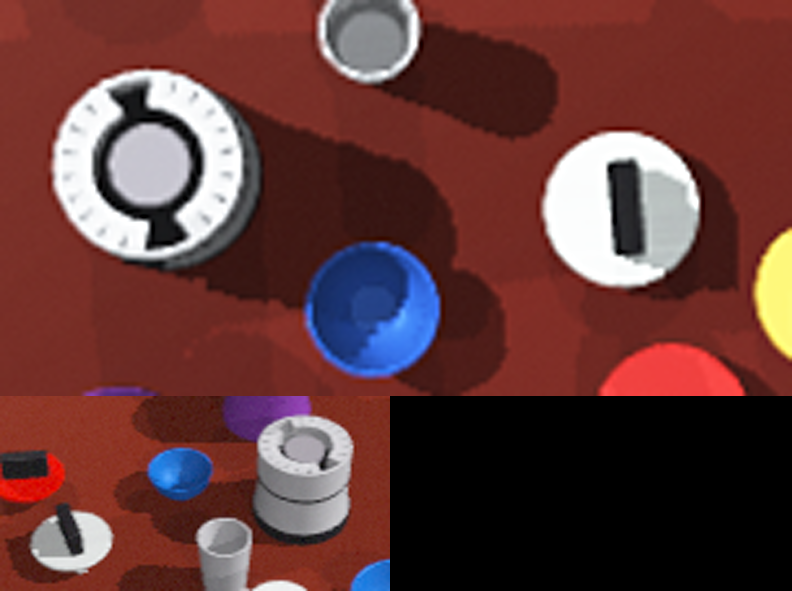

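The crop confirms it: the plain white lid with a black bar is at (381,227) and the steel grinder is at (273,217). The dark notches of its throat are at about (270,202) and (277,233).

```bash
python3 - <<'E'
import cv2,numpy as np
from h import *
np.set_printoptions(precision=2,suppress=True)
t=cv2.imread("pics/top0.png")
print("two-view flange",two((380.77,227.14),(267.2,215.7)))
L=onz("top",380.8,227.1,27);print("lid",L)
a=onz("top",381.7,226.9,63);print("bar",a)
# bar direction
box=(360,208,388,250);x0,y0,x1,y1=box
g=np.argwhere(t[y0:y1,x0:x1].max(2)<60)[:,::-1]+[x0,y0]
P=np.array([onz("top",*p,63)[:2] for p in g]);ev,E=np.linalg.eigh(np.cov(P.T));print("bar mean",P.mean(0),"dir",E[:,1],np.degrees(np.arctan2(E[1,1],E[0,1])),np.sqrt(ev*12))
G=onz("top",273.17,216.93,120);print("grinder",G)
yy,xx=np.mgrid[190:245,245:305];d=t[190:245,245:305].max(2)
W=np.array([onz("top",x,y,120)[:2] for x,y in zip(xx.ravel(),yy.ravel())])-G[:2]
r=np.hypot(*W.T);m=(d.ravel()<80)&(r>37)&(r<50)
th=np.arctan2(W[m,1],W[m,0]);
for s in(0,1):
    k=(np.cos(th)>0)==bool(s);v=W[m][k];print(k.sum(),v.mean(0),np.arctan2(*v.mean(0)[::-1]),r[m][k].min(),r[m][k].max())
print("double",np.angle(np.exp(2j*th).mean())/2)
print("base pos", onz("top",330,385,60))
E
```

```text
two-view flange (array([ 498.53, -172.73,   19.3 ]), [np.float64(0.6440619275054948), np.float64(0.6440619275054775)])
lid [ 498.19 -172.59   27.  ]
bar [ 497.24 -171.18   63.  ]
bar mean [ 496.81 -170.96] dir [-0.99 -0.13] -172.2805282392696 [23.91 66.42]
grinder [530.95 136.76 120.  ]Traceback (most recent call last):
  File "<stdin>", line 14, in <module>
  File "h.py", line 9, in onz
    o,d=ray(n,u,v);return o+d*(z-o[2])/d[2]
        ~~~^^^^^^^
  File "h.py", line 6, in ray
    c,V=cal(n);R=V[:3,:3];t=V[:3,3]
        ~~~^^^
  File "h.py", line 4, in cal
    c=bot.get_calibration(n);return c,np.array(c["view"])
ValueError: time passes only in moves, steps and waits
```

```bash
sed -i 's/^def cal(n):/import functools\n@functools.cache\ndef cal(n):/' h.py; cat >> h.py <<'E'
from scipy.spatial.transform import Rotation as Rn
def Q(barang):  # tool down, tool x along bar direction barang (rad, world)
    x=np.array([np.cos(barang),np.sin(barang),0]);z=np.array([0,0,-1.]);return Rn.from_matrix(np.c_[x,np.cross(z,x),z]).as_quat()
E
python3 - <<'E'
import cv2,numpy as np
from h import *
np.set_printoptions(precision=3,suppress=True)
t=cv2.imread("pics/top0.png")
G=onz("top",273.17,216.93,120)
yy,xx=np.mgrid[190:245,245:305];d=t[190:245,245:305].max(2)
W=np.array([onz("top",x,y,120)[:2] for x,y in zip(xx.ravel(),yy.ravel())])-G[:2]
r=np.hypot(*W.T);m=(d.ravel()<80)&(r>37)&(r<50)
V=[]
for s in(0,1):
    k=(W[m][:,0]>0)==bool(s);v=W[m][k];V.append(v.mean(0));print(k.sum(),v.mean(0),np.arctan2(*v.mean(0)[::-1]))
dv=V[1]-V[0];n=np.arctan2(dv[1],dv[0]);print("line",n,"mid",sum(V)/2+G[:2])
for nm,p,a in(("pick",(498,-172,80),.135),("place",(531,137,200),n),("end",(531,137,140),n-1.46)):
    for k in(-1,0,1):
        q=bot.solve_ik(list(p),Q(a+k*np.pi).tolist());print(nm,k,q)
E
```

```text
31 [-42.49  -10.108] -2.908043364890856
27 [42.525 10.111] 0.23343435446557534
line 0.2334917989326279 mid [530.97  136.761]
pick -1 [ 0.04   0.264 -0.503  0.    -0.804 -1.476]
pick 0 [ 0.04   0.264 -0.503  0.    -0.804  1.666]
pick 1 [ 0.04   0.264 -0.503  0.    -0.804 -1.476]
place -1 [ 0.61   0.171 -0.308  0.    -1.092 -1.947]
place 0 [ 0.61   0.171 -0.308  0.    -1.092  1.194]
place 1 [ 0.61   0.171 -0.308  0.    -1.092 -1.947]
end -1 [ 0.61   0.226 -0.388  0.    -0.957  2.876]
end 0 [ 0.61   0.226 -0.388  0.    -0.957 -0.266]
end 1 [ 0.61   0.226 -0.388  0.    -0.957  2.876]
```

```bash
python3 - <<'E'
import cv2,numpy as np
from h import *
np.set_printoptions(precision=2,suppress=True)
def st(m):
    s=bot.read_state();print(m,"t",round(s["t"],2),s["tcp_pos"],"w",round(s["width"],2),"F",s["contact_force"],"M",s["moment"],"ff",round(s["finger_force"],1))
q=Q(.135).tolist()
bot.move_gripper(60)
bot.move_ptp([497.6,-171.8,130],q);st("above")
bot.line_to([497.6,-171.8,33],velocity=80);st("down")
bot.move_gripper(0,force=50);st("grip")
bot.line_to([497.6,-171.8,200],velocity=150);st("lift")
for n in("scene","top"): cv2.imwrite(f"pics/{n}1.png",bot.camera(n)[:,:,::-1])
t=cv2.imread("pics/top1.png");s=cv2.imread("pics/scene1.png")
im=np.zeros((400,800,3),np.uint8);p=proj("top",[497.6,-171.8,190]);u,v=np.clip(p.astype(int),70,600);print(p)
im[:,:400]=cv2.resize(t[v-65:v+65,u-65:u+65],(400,400));p=proj("scene",[497.6,-171.8,190]).astype(int);print(p)
u,v=np.clip(p,65,330);im[:,400:]=cv2.resize(s[v-65:v+65,u-65:u+65],(400,400));cv2.imwrite("pics/lift.png",im)
E
```

```text
above t 3.64 [ 498.   -171.38  130.09] w 59.87 F [0.36 0.24 0.52] M [-0.09 -0.05  0.02] ff 0.0
down t 5.0 [ 497.97 -171.79   33.47] w 60.44 F [-0.7   0.59  0.79] M [-0.06  0.   -0.03] ff 0.0
grip t 5.75 [ 497.69 -171.84   33.05] w 17.52 F [ 0.19 -0.75  1.2 ] M [-0.22 -0.07 -0.02] ff 49.7
lift t 7.02 [ 496.94 -171.68  198.97] w 17.51 F [ 0.07  0.1  -3.64] M [-0.12  0.03 -0.04] ff 49.7
[387.38 224.63]
[260 176]
```

View pics/lift.png

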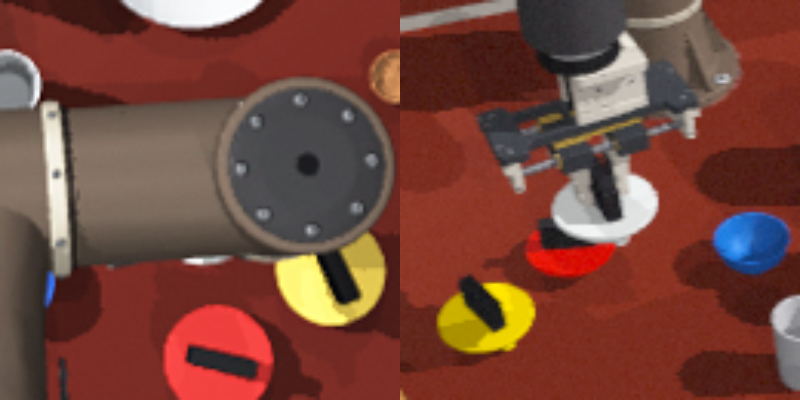

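The lid came up upright, with the bar firmly gripped (width 17.5). Next I'll go above the grinder and lower it step by step while watching the force.

```bash
cat >> h.py <<'E'
def st(m):
    s=bot.read_state();p=s["tcp_pos"];R=Rn.from_quat(s["eef_rot"]).as_matrix()
    print(m,"t",round(s["t"],2),p.round(2),"yaw",round(float(np.arctan2(R[1,0],R[0,0])),3),"w",round(float(s["width"]),1),"F",s["contact_force"].round(1),"M",s["moment"].round(2));return s
E
python3 - <<'E'
from h import *
q=Q(.2335).tolist();X,Y=530.6,136.7
bot.move_ptp([X,Y,200],q);f0=st("above")["contact_force"]
bot.line_to([X,Y,156],velocity=80);st("pre")
for z in np.arange(153,139.9,-1.5):
    bot.line_to([X,Y,float(z)],velocity=20);s=st("z%.1f"%z)
    d=s["contact_force"]-f0
    if d[2]>9 or np.hypot(*d[:2])>8: break
E
```

```text
above t 8.3 [530.51 135.87 199.86] yaw 0.233 w 17.7 F [ 1.  -0.1 -2.1] M [-0.11 -0.   -0.01]
pre t 9.0 [530.92 136.6  156.26] yaw 0.233 w 17.6 F [-0.4 -0.2 -3.3] M [0.02 0.02 0.  ]
z153.0 t 9.3 [530.64 136.78 153.18] yaw 0.234 w 17.6 F [-0.5 -0.5 -2.4] M [-0.08 -0.02  0.03]
z151.5 t 9.55 [530.55 136.68 151.45] yaw 0.234 w 17.4 F [ 0.1  0.7 -3. ] M [ 0.01 -0.02  0.02]
z150.0 t 9.8 [530.48 136.65 149.87] yaw 0.234 w 18.1 F [ 0.6 -0.3 -3.7] M [-0.09 -0.06 -0.02]
z148.5 t 10.05 [530.53 136.66 148.38] yaw 0.233 w 17.7 F [-0.  -0.5 -2.8] M [-0.08 -0.03  0.  ]
z147.0 t 10.3 [530.52 136.65 146.85] yaw 0.233 w 17.6 F [ 0.2 -0.3 -3.7] M [-0.05 -0.05  0.02]
z145.5 t 10.55 [530.55 136.64 145.4 ] yaw 0.233 w 17.7 F [ 0.2 -0.6 -2.3] M [-0.09 -0.   -0.01]
z144.0 t 10.8 [530.78 136.77 144.11] yaw 0.234 w 18.0 F [ 0.7  1.1 -1.3] M [-0.03  0.01  0.04]
z142.5 t 11.05 [530.85 136.77 142.7 ] yaw 0.234 w 17.4 F [-0.6 -0.2  0.3] M [-0.11 -0.06  0.02]
z141.0 t 11.3 [530.8  136.78 141.21] yaw 0.234 w 17.9 F [ 0.1 -0.2  2. ] M [-0.08 -0.03  0.01]
```

The pad makes contact at about TCP 145.3 and there was no knock on the ledge, so the lugs are in the notches. I'll press down further.

```bash
python3 - <<'E'
from h import *
X,Y=530.6,136.7
for z in (138,135.5,134,133.3,132.7,132.2):
    bot.line_to([X,Y,float(z)],velocity=20);bot.pause(.1);s=st("z%.1f"%z)
    if s["contact_force"][2]>16: break
E
```

```text
z138.0 t 11.7 [530.82 136.78 138.29] yaw 0.234 w 18.0 F [-0.8 -0.7  4.3] M [-0.1   0.21  0.01]
z135.5 t 12.07 [530.87 136.79 136.03] yaw 0.234 w 17.7 F [-1.2  0.1  8.2] M [-0.15  0.58 -0.02]
z134.0 t 12.43 [530.88 136.8  134.7 ] yaw 0.234 w 17.8 F [-2.1  0.6  8.5] M [-0.13  0.85  0.04]
z133.3 t 12.78 [530.88 136.77 134.07] yaw 0.234 w 17.4 F [-2.7  0.9  9. ] M [-0.13  0.95 -0.02]
z132.7 t 13.12 [530.88 136.77 133.56] yaw 0.234 w 17.5 F [-2.4 -0.4  9.6] M [-0.07  1.05 -0.  ]
z132.2 t 13.47 [530.87 136.77 133.1 ] yaw 0.234 w 17.7 F [-3.6  0.1  9.8] M [-0.14  1.07  0.01]
```

```bash
python3 - <<'E'
from h import *
X,Y,Z=530.6,136.7,132.2
for dx in(-.8,-1.6):
    bot.line_to([X+dx,Y+.23*dx,Z],velocity=20);bot.pause(.1);s=st("dx%.1f"%dx)
    if s["contact_force"][0]>-1: break
bot.line_to([X+dx,Y+.23*dx,131.6],velocity=20);bot.pause(.1);st("z131.6")
E
```

```text
dx-0.8 t 13.82 [530.78 136.8  133.42] yaw 0.234 w 17.6 F [-0.5 -1.1  9.2] M [-0.26  0.34 -0.  ]
z131.6 t 14.18 [530.8  136.79 132.9 ] yaw 0.234 w 17.8 F [-1.1 -0.5 10.6] M [-0.26  0.44 -0.02]
```

```bash
python3 - <<'E'
from h import *
P=[529.8,136.5,131.6]
bot.line_to(P[:2]+[131.3],velocity=20)
for a in (.05,.12,.25,.45,.7,.95,1.15,1.3):
    bot.line_to([P[0],P[1],131.3],velocity=5,ori=Q(.2335-a).tolist());s=st("a%.2f"%a)
    if abs(s["moment"][2])>1.2 or np.hypot(*s["contact_force"][:2])>15: break
E
```

```text
a0.05 t 14.68 [530.91 136.89 132.66] yaw 0.184 w 17.7 F [-0.4 -0.3 10.8] M [-0.14  0.38 -0.09]
a0.12 t 14.93 [531.02 136.96 132.72] yaw 0.114 w 18.3 F [-0.6  1.4 10.9] M [-0.09  0.28 -0.09]
a0.25 t 15.21 [531.13 137.04 132.74] yaw -0.017 w 17.9 F [ 0.6  0.1 10.7] M [-0.01  0.23 -0.04]
a0.45 t 15.56 [531.24 137.08 132.8 ] yaw -0.216 w 17.5 F [-0.4 -0.2 10.5] M [-0.01  0.12 -0.08]
a0.70 t 15.96 [531.27 137.11 132.81] yaw -0.466 w 17.8 F [-0.8 -0.3 10.8] M [ 0.06  0.07 -0.11]
a0.95 t 16.36 [531.52 137.5  132.91] yaw -0.716 w 17.6 F [ 0.9  1.5 11.1] M [ 0.61  0.06 -0.11]
a1.15 t 16.71 [531.78 137.86 133.05] yaw -0.916 w 17.8 F [0.  2.8 9.4] M [ 1.04 -0.06 -0.08]
a1.30 t 17.01 [531.97 138.04 133.11] yaw -1.066 w 17.8 F [ 2.   3.  10.6] M [ 1.3 -0.2 -0.1]
```

Turning freely so far. I'll ease off the side load and carry on to the stop.

```bash
python3 - <<'E'
from h import *
x,y=530.8,138.0
bot.line_to([x,y,131.3],velocity=20);st("shift")
for a in (1.36,1.4,1.43,1.46,1.49):
    bot.line_to([x,y,131.3],velocity=5,ori=Q(.2335-a).tolist());bot.pause(.1);s=st("a%.2f"%a)
    if abs(s["moment"][2])>1: break
E
```

```text
shift t 17.26 [532.08 138.3  132.73] yaw -1.066 w 17.5 F [-0.3 -1.3 10.7] M [-0.35  0.16  0.01]
a1.36 t 17.61 [532.17 138.43 132.75] yaw -1.126 w 17.8 F [-0.8 -0.5  9.7] M [-0.13  0.1  -0.12]
a1.40 t 17.96 [532.23 138.53 132.81] yaw -1.166 w 17.9 F [-0.2 -0.5 11. ] M [-0.04  0.1  -0.04]
a1.43 t 18.31 [532.28 138.56 132.83] yaw -1.196 w 17.4 F [-0.4  0.2 10.5] M [ 0.05  0.08 -0.01]
a1.46 t 18.66 [532.36 138.58 132.83] yaw -1.226 w 17.4 F [ 0.5  0.8 10.4] M [ 0.04 -0.04  0.05]
a1.49 t 19.01 [532.77 138.73 132.93] yaw -1.255 w 17.6 F [ 1.2 -0.6  9.7] M [-0.   -0.59  0.39]
```

The moment rises at about 1.47, so that is the stop. I'll back off slightly and let the lid rise.

```bash
python3 - <<'E'
from h import *
x,y=530.8,138.0
q=Q(.2335-1.45).tolist()
bot.line_to([x,y,131.3],velocity=5,ori=q);st("back")
for z in (133.5,135.5,137,138,139):
    bot.line_to([x,y,z],velocity=20);bot.pause(.1);s=st("z%.1f"%z)
    if s["contact_force"][2]<-5: break
E
```

```text
back t 19.26 [532.63 138.72 132.95] yaw -1.215 w 17.5 F [ 0.7  0.6 10.3] M [ 0.13 -0.23  0.11]
z133.5 t 19.62 [532.6  138.75 134.96] yaw -1.216 w 17.8 F [1.9 0.  8.7] M [ 0.11 -0.62  0.08]
z135.5 t 19.97 [532.58 138.74 136.7 ] yaw -1.216 w 17.5 F [2.  0.5 7.6] M [ 0.14 -0.96  0.04]
z137.0 t 20.32 [532.18 138.63 137.74] yaw -1.216 w 17.8 F [4.5 1.  6.5] M [ 0.31 -1.53 -0.01]
z138.0 t 20.67 [531.99 138.62 138.08] yaw -1.216 w 17.6 F [ 6.3  1.  -0.1] M [ 0.43 -2.41  0.03]
z139.0 t 21.02 [531.91 138.59 138.12] yaw -1.217 w 17.9 F [ 9.3  0.5 -8.5] M [ 0.49 -3.73 -0.  ]
```

It hit a hard stop at TCP 138.1, which puts the lid origin at about 105 (locked height). I'll relax, release, retreat and look.

```bash
python3 - <<'E'
from h import *
bot.line_to([531.9,138.5,138.0],velocity=20);bot.pause(.1);st("relax")
bot.move_gripper(45);st("open")
bot.line_to([531.9,138.5,230],velocity=100)
bot.move_ptp([420,-120,280],Q(-.6).tolist());st("away")
t=bot.camera("top")[:,:,::-1];s=bot.camera("scene")[:,:,::-1]
im=np.hstack([cv2.resize(t[177:257,235:315],(400,400)),cv2.resize(s[145:225,315:395],(400,400))]);cv2.imwrite("pics/end.png",im)
g=np.argwhere(t[192:242,248:300].max(2)<60)[:,::-1]+[248,192]
P=np.array([onz("top",*p,168)[:2] for p in g]);P=P[np.hypot(*(P-[531,137]).T)<38];ev,E=np.linalg.eigh(np.cov(P.T));print(P.mean(0),np.arctan(E[1,1]/E[0,1]),np.sqrt(12*ev))
E
```

```text
relax t 21.37 [532.07 138.61 138.08] yaw -1.217 w 17.5 F [3.3 1.  1.8] M [ 0.38 -1.26  0.06]
open t 22.06 [531.83 138.5  137.97] yaw -1.217 w 44.7 F [0.7 0.5 0.1] M [ 0.04 -0.05  0.01]
away t 24.23 [ 420.26 -119.71  279.69] yaw -0.601 w 44.7 F [ 0.4  0.8 -0.5] M [ 0.05 -0.01 -0.02]
[529.63319296 131.92162918] -1.2320395751433049 [17.20476947 62.38760786]
```

View pics/end.png

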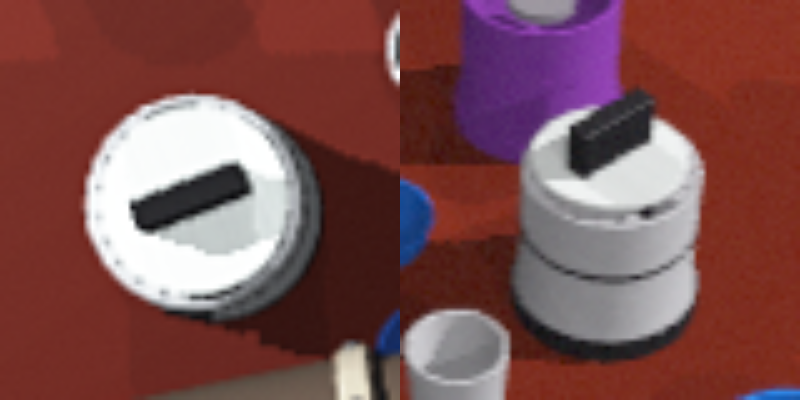

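The lid is seated and turned 1.465 rad from the notches. The bar's apparent offset is worth one tilt check before I hand in.

```bash
python3 - <<'E'
from h import *
t=bot.camera("top")[:,:,::-1];s=bot.camera("scene")[:,:,::-1]
cv2.imwrite("pics/t9.png",t);cv2.imwrite("pics/s9.png",s)
for n,C in(("top",t.copy()),("scene",s.copy())):
    k=10;c=proj(n,[531,137,140]).astype(int)-[20,20]
    im=cv2.resize(C[c[1]:c[1]+40,c[0]:c[0]+40],(400,400),interpolation=cv2.INTER_CUBIC)
    f=lambda p:tuple(int(v) for v in np.round((proj(n,p)-c+.5)*k))
    ax=np.array([np.cos(-1.23),np.sin(-1.23),0]);pr=np.array([-ax[1],ax[0],0]);o=np.array([531,137,105.])
    box=lambda z:np.array([f(o+[0,0,z]+32*i*ax+9*j*pr) for i,j in((1,1),(1,-1),(-1,-1),(-1,1))])
    cv2.polylines(im,[box(63)],True,(0,0,255),1);cv2.polylines(im,[box(27)],True,(0,200,0),1)
    a=np.linspace(0,6.28,60);cv2.polylines(im,[np.array([f(o+[52*np.cos(q),52*np.sin(q),27]) for q in a])],True,(255,0,0),1)
    cv2.imwrite(f"pics/c_{n}.png",im)
cv2.imwrite("pics/chk.png",np.hstack([cv2.imread("pics/c_top.png"),cv2.imread("pics/c_scene.png")]))
E
```

```text
(no output)
```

View pics/chk.png

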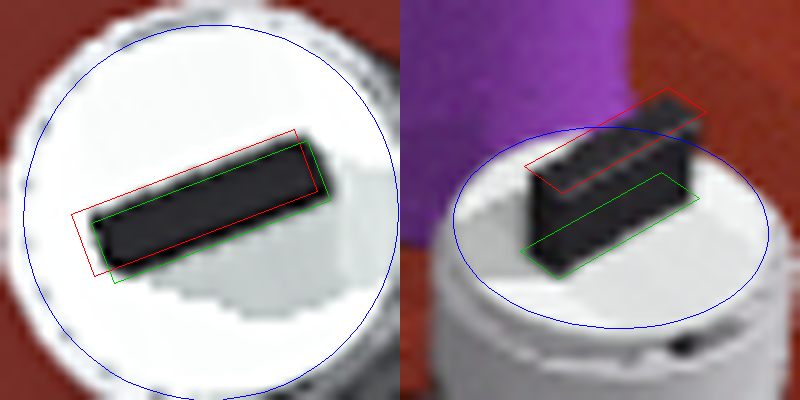

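In the overlay the scene view fits an upright lid within a pixel, while the top view is about 1–2 px off at one end of the bar. There's plenty of time, so I'll settle it by lightly touching both ends of the bar's top with the closed fingers.

```bash
python3 - <<'E'
from h import *
a=.2335-1.46;q=Q(a).tolist();ax=np.array([np.cos(a),np.sin(a)]);c=np.array([531.5,137.8])
bot.move_gripper(0,force=10)
bot.move_ptp([*c,200.],q)
for k in(24,-24):
    p=c+k*ax
    bot.line_to([*p,178.],velocity=80);bot.line_to([*p,172.],velocity=40);bot.pause(.3)
    f=np.mean([bot.read_state()["contact_force"][2] for _ in range(1)])
    z=171.
    while z>165:
        bot.line_to([*p,z],velocity=15);bot.pause(.05);s=bot.read_state()
        if s["contact_force"][2]-f>3: break
        z-=.5
    print(k,z,f);st("touch");bot.line_to([*p,180.],velocity=60)
st("up")
E
```

```text
24 168.0 -0.5928375111242894
touch t 29.7 [539.76 115.24 168.34] yaw -1.226 w 0.4 F [-0.7 -0.4  4. ] M [-0.03  0.24 -0.01]
-24 168.0 0.1220298175902259
touch t 33.5 [523.54 160.45 168.32] yaw -1.226 w 0.7 F [-0.8  0.5  4. ] M [0.06 0.41 0.04]
up t 33.85 [523.62 160.55 180.44] yaw -1.227 w 0.0 F [-0.6  0.7 -0.6] M [0.06 0.   0.06]
```

Both ends sit at 168.3 mm, so the lid is level and its origin is at about 105.3 mm: locked. I'll retreat and hand in.

```bash
python3 - <<'E'
from h import *
bot.line_to([523.6,160.5,260.],velocity=150);bot.pause(.3);st("clear");print(bot.close_job())
E
```

```text
clear t 34.83 [523.34 160.35 259.2 ] yaw -1.227 w 0.7 F [0.4 0.3 0.4] M [ 0.06 -0.07  0.02]
the job is handed in; nothing more can be done
None
```

The lid is on the grinder and locked: it was turned to the stop, rose to about 105 mm, and touched level at both ends of the bar. I handed the job in at about 35 s with the arm clear; no verdict came back.

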